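# Power up the balance and zero it

## Task

Bring the balance into service: on the grey switch box press the red main rocker fully over to on (press its end with the white line), then the green rocker in the same way, and last press the blue zero key on the white keypad right down and let it come up again. Leave the yellow rocker off and the grey and orange keys unpressed, and do not lift or shove the keypad or disturb the glassware, weights and other things standing about.

Things in the scene. Friction and masses are not known exactly. Their poses are not given: they have to be found in the camera images.
- switch_box: grey switch box screwed to the bench (it cannot move), 100 x 200 x 40 mm with an aluminium top plate. Origin: centre of its underside; x points away from the robot across the box, y along its length, z up. Three rockers (red, green, yellow; in any order) sit in black frames on its top at y = -56, 0 and +56 mm; the frames' tops are 46 mm above the bench.
- red_rocker (a joint): red rocker, the main switch: 29 mm wide, 50 mm long (along the box's x), pivoted across its middle. 0 = off (its ON end, at the box's +x side, stands up), 0.40 rad = on (its ON end fully down). It is stiff and stays where it is left: about 2 N on the ON end moves it, until it meets its stop.
- red_on_end (a point): point on the top surface of the red rocker's ON end (the end with a small white line), 17 mm from the pivot; about 62 mm above the bench when off, 7 mm lower when on. The point moves with the rocker; its y axis lies along the pivot. When on, the pressed half lies level, 9 mm above the black frame.
- green_rocker (a joint): green rocker, the balance's supply: 29 mm wide, 50 mm long (along the box's x), pivoted across its middle. 0 = off (its ON end, at the box's +x side, stands up), 0.40 rad = on (its ON end fully down). It is stiff and stays where it is left: about 2 N on the ON end moves it, until it meets its stop.
- green_on_end (a point): point on the top surface of the green rocker's ON end (the end with a small white line), 17 mm from the pivot; about 62 mm above the bench when off, 7 mm lower when on. The point moves with the rocker; its y axis lies along the pivot. When on, the pressed half lies level, 9 mm above the black frame.
- yellow_rocker (a joint): yellow rocker, another outlet, not wanted: 29 mm wide, 50 mm long (along the box's x), pivoted across its middle. 0 = off (its ON end, at the box's +x side, stands up), 0.40 rad = on (its ON end fully down). It is stiff and stays where it is left: about 2 N on the ON end moves it, until it meets its stop.
- yellow_on_end (a point): point on the top surface of the yellow rocker's ON end (the end with a small white line), 17 mm from the pivot; about 62 mm above the bench when off, 7 mm lower when on. The point moves with the rocker; its y axis lies along the pivot. When on, the pressed half lies level, 9 mm above the black frame.
- keypad: white keypad of the balance, loose on four rubber feet, about 0.9 kg, 104 x 150 mm; its front part, with the keys, is 32 mm high, its raised rear part with a blank dark green display 46 mm high (from x = +8 mm on). Origin: centre of its underside; x points away from the robot towards the display, y along the row of keys, z up.
- blue_key (a joint): blue key, the zero key, left end (+y) of the row: 22 x 22 mm, keys 42 mm apart. 0 = up, 0.006 m = fully down. Spring-returned; about 2 N starts it moving and 5 N takes it fully down.
- blue_key_top (a point): centre of the top face of the blue key, 41 mm above the bench when up; the point moves with the key; its y axis lies along the row.
- grey_key (a joint): grey key, middle of the row: 22 x 22 mm, keys 42 mm apart. 0 = up, 0.006 m = fully down. Spring-returned; about 2 N starts it moving and 5 N takes it fully down.
- grey_key_top (a point): centre of the top face of the grey key, 41 mm above the bench when up; the point moves with the key; its y axis lies along the row.
- orange_key (a joint): orange key, right end (-y) of the row: 22 x 22 mm, keys 42 mm apart. 0 = up, 0.006 m = fully down. Spring-returned; about 2 N starts it moving and 5 N takes it fully down.
- orange_key_top (a point): centre of the top face of the orange key, 41 mm above the bench when up; the point moves with the key; its y axis lies along the row.
- weight_200g: polished steel weight with a knob, 30 x 30 x 52 mm, standing between the switch box and the keypad; loose, a bystander. Origin: centre of its underside.
- dropper_bottle: amber dropper bottle, 35 mm across, 103 mm tall, standing between the switch box and the keypad, farther back; loose, a bystander. Origin: centre of its underside.
- weight_100g: polished steel weight with a knob, 24 x 24 x 42 mm, behind the switch box; loose, a bystander. Origin: centre of its underside.
- vial_2: glass vial with a blue cap, 25 x 25 x 54 mm, to the right of the keypad; loose, a bystander. Origin: centre of its underside.
- rubber_stopper: tapered orange-brown rubber stopper, 31 x 31 x 25 mm, behind the keypad; loose, a bystander. Origin: centre of its underside.

How it is judged (in metres and radians):
On the way, in this order (a step that is already met when the one before it is completed fails the run):
1. the red rocker is on (value of joint red_rocker above 0.33 rad), for 0.1 s.
2. then the green rocker is on (value of joint green_rocker above 0.33 rad), for 0.1 s.
3. then the blue key is pressed right down (value of joint blue_key above 0.0045 m), for 0.05 s.
At the end, for the whole second after the job is handed in: Red and green rockers on (joint over 0.33 rad), yellow rocker off (under 0.05), all three keys up (within 1 mm), keypad and every bystander within 20 mm of where it started (value of joint each of red_rocker, green_rocker above 0.33 rad and value of joint yellow_rocker below 0.05 rad and value of joint each of blue_key, grey_key, orange_key below 0.001 m and distance of each of keypad, weight_200g, dropper_bottle, weight_100g, vial_2, rubber_stopper from where it was at the start of the episode below 0.02 m); the robot touches nothing.
It fails at once if the green rocker is switched on while the red one is off (value of joint green_rocker above 0.25 rad and value of joint red_rocker below 0.2 rad).
It fails at once if the blue key is pressed before both rockers are on (value of joint blue_key above 0.003 m and value of joint any of red_rocker, green_rocker below 0.2 rad).
It fails at once if the yellow rocker is switched on, or the grey or the orange key is pressed (value of joint yellow_rocker above 0.2 rad or value of joint any of grey_key, orange_key above 0.003 m).
It fails at once if the keypad is shoved more than 20 mm, tipped or lifted (distance of keypad from where it was at the start of the episode above 0.02 m or angle between keypad's own z axis and vertical above 0.15 rad or height (world z) of keypad above 0.01 m).
It fails at once if a bystander is moved more than 20 mm, lifted or knocked over (distance of any of weight_200g, dropper_bottle, weight_100g, vial_2, rubber_stopper from where it was at the start of the episode above 0.02 m or angle between any of weight_200g, dropper_bottle, weight_100g, vial_2, rubber_stopper's own z axis and vertical above 0.4 rad).
It also fails if it takes over 42 s, if anything falls off the work surface, if the arm or the gripper's body presses on something with over 40 N, if the wrist force passes 120 N, or if a joint passes its speed limit or range.

## Robot

A 7-joint arm with a two-finger parallel gripper is mounted at the origin on a cart in front of the work surface, level with it; the furniture and walls round the work are solid. World frame = base frame: x ahead of the robot, y to its left, z up, the work surface at z = 0. Lengths are in m, angles in degrees, forces in N, time in s.
With the tool pointing down it reaches from about 0.425 to 0.875 m from the base axis. Payload 4.7 kg.
Tool frame: the origin (TCP) lies at the very end of the fingers, on their centre line; the grasp point (between the pads) lies 19 mm behind it (env.grasp_offset is the distance from the TCP to the grasp point, in m); z points along the fingers, y is the line along which they close (so a half turn about z gives the same grasp; the last joint's range is limited). The gripper opens to 87 mm and grips with 3 to 60 N. Pads are 19 mm wide; open, the fingers measure 117 mm over their backs; the gripper's body (75 mm by 190 mm) begins 51 mm behind the grasp point.
Start: joints at [-64.108, 18.392, -4.016, 83.108, 1.295, 78.541, -3.26], TCP at [0.276, 0.589, 0.223] pointing down, gripper open.
Joint ranges: [-163.93, 163.93], [-17.29, 119.83], [-79.2, 71.16], [3.27, 140.29], [-89.18, 269.18], [5.43, 117.66], [-154.24, 154.24]. Speed limits (degrees/s): [147.25, 147.25, 180, 180, 180, 180, 180].

## Interface

Orientations are given as [roll, pitch, yaw] about the fixed x, y, z axes, in that order (R = Rz(yaw) Ry(pitch) Rx(roll)).
In Python, from cell import env gives the robot as it stands. The module is installed in compiled form; this text tells all that it offers.
- The arm moves only by the tool drive_tool, never from a script. Its argument "moves" is one flat list of numbers, 5 for each row, row after row: the shift along the tool's x, y, z in units of 40 mm (1.0 is 40 mm), then the turn about the tool's z in units of 10 degrees (1.0 is 10 degrees), then the finger opening in mm, from 0 to 87. A call has 1 to 5 rows; each row is the pose to reach, as a shift and turn from the pose commanded when the call began, along the tool's axes at that moment; what a row does not reach only later rows make up. A row lasts 1/8 s, in which the tool goes at most 62.5 mm and 10.7 degrees, less where a joint would pass 70% of its speed; a pose out of reach is approached as far as the arm can. A call with a gripper value outside its range is refused whole. The fingers move at their own pace and stop on an object; "squeeze" is the grip in N (left out, the last holds). Time passes only in rows, so rows that repeat a pose let the fingers close. It gives the time, the measured TCP pose, the force, the opening and the grip force at its end, in the units of the state.
- env.get_obs(): the state, without advancing time (a new reading comes with each control period).
- env.read_camera(name): name is "side" or "top"; returns (picture, depth): 480x640x3 uint8, red, green, blue; 480x640 float32, m along the optical axis (not along the pixel's ray), 0 where there is no reading.
- env.camera_model(name): a dict with "K" (3x3 intrinsics, pixels), "rvec" (rotation vector, rad) and "tvec" (3), from world to camera coordinates, as OpenCV has them. Camera axes: x right, y down, z forward; pixel columns grow to the right and rows downward; lengths in m; the calibration is good to about 2 mm. A picture is of the moment at which its call begins. camera_model takes no time and is no camera call.
- env.sign_off(): hands the job in; it is judged then, once.
The state is a dict: "time_s": time; "qpos": joint angles; "joint_velocities": joint speeds; "effort": joint torques, N m; "tool_pos": TCP position; "tool_rot": TCP orientation; "force": force on the tool from outside, world axes, zero at the start; "wrist_torque": the same for the moment, N m; "grip_width": finger opening in m; "grasp_force": force on a finger pad.
Only numpy, scipy, OpenCV 4.12 (cv2) and the standard library are available. Lean on these libraries where they do the work, as an engineer would, in place of code of your own. Each camera call takes 0.05 s, during which the arm holds its last target. There are 200 camera calls.

## Working session

There is one attempt and no reset: what is moved stays moved. The work goes in short steps, Python scripts to look and compute and a tool call to move; the robot and the scene stay as the last step left them, time stands still between calls to the robot, and variables do not carry over. Pictures are saved under pics/ and viewed, at most 10 in all, crops included, and the job is handed in when it is done.

Besides the shell and the picture viewer there is one more tool, called after "Request:" as name(argument=value, ...), one argument or row to a line, values as JSON. drive_tool: Moves the arm, as the interface text tells. Its arguments: {"type":"object","properties":{"moves":{"type":"array","items":{"type":"number"}},"squeeze":{"type":"number"}},"required":["moves"]}

```bash
mkdir -p pics; cat > h.py <<'E'
import numpy as np,cv2
from cell import env
def pt(n,d,u,v,w=2):
    m=env.camera_model(n);K=np.array(m['K']);R=cv2.Rodrigues(np.array(m['rvec'],float))[0]
    p=d[v-w:v+w+1,u-w:u+w+1];z=np.median(p[p>0])
    return R.T@(z*np.linalg.inv(K)@[u,v,1]-np.array(m['tvec']).ravel())
E
python3 - <<'E'
from h import *
for n in('top','side'):
    p,d=env.read_camera(n);cv2.imwrite(f'pics/{n}.png',p[:,:,::-1]);np.save(n+'.npy',d)
o=env.get_obs();print(o['tool_pos'],o['tool_rot'],o['time_s'])
E
```

```text
[0.27539031 0.58822677 0.22158429] [-1.79901443e+02  5.28563598e-03  1.54916947e+02] 0.1
```

View pics/top.png

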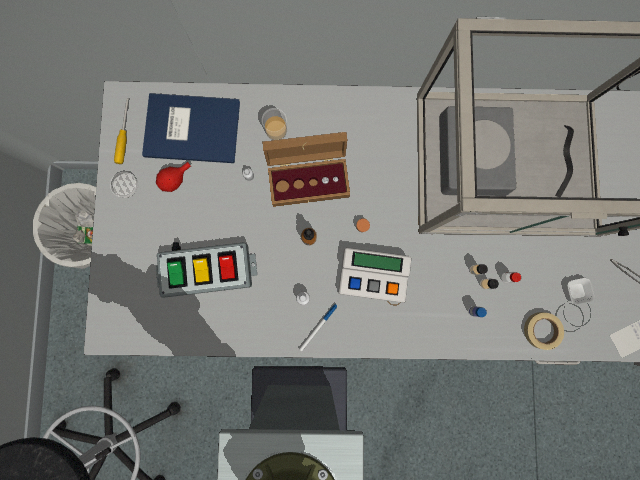

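View pics/side.png

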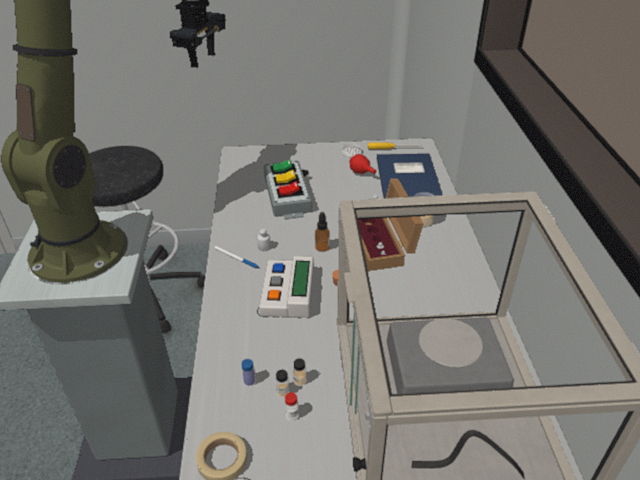

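```bash
python3 - <<'E'
from h import *
p=cv2.imread('pics/top.png')
a=cv2.resize(p[230:310,145:265],None,fx=6,fy=6,interpolation=2)[:,:720]
b=cv2.resize(p[230:310,290:420],None,fx=6,fy=6,interpolation=2)
cv2.imwrite('pics/a.png',a);cv2.imwrite('pics/b.png',b)
E
```

```text
(no output)
```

View pics/a.png

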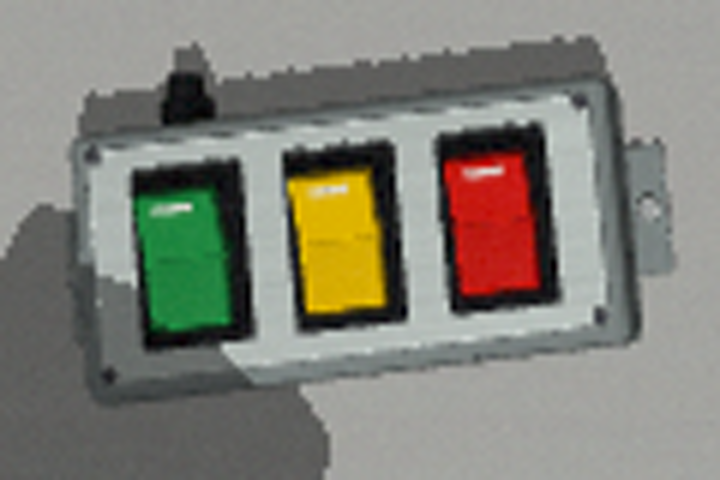

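View pics/b.png

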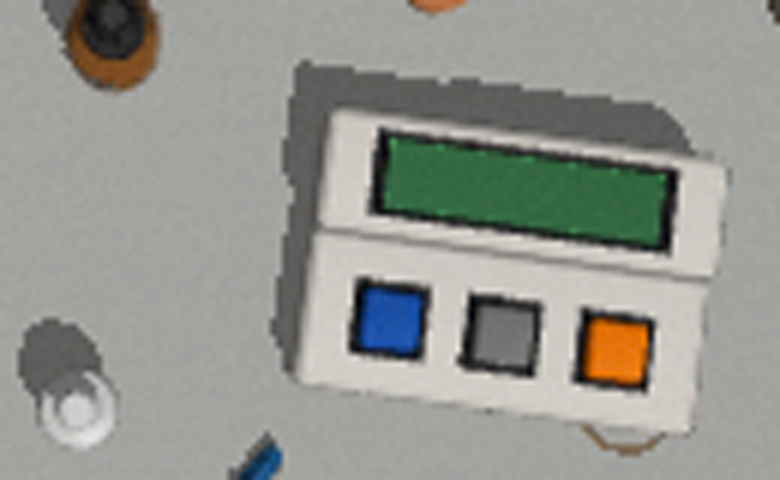

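```bash
cat >> h.py <<'E'
def ray(n,u,v,h):
    m=env.camera_model(n);K=np.array(m['K']);R=cv2.Rodrigues(np.array(m['rvec'],float))[0]
    c=-R.T@np.array(m['tvec']).ravel();r=R.T@np.linalg.inv(K)@[u,v,1]
    return c+r*(h-c[2])/r[2]
E
python3 - <<'E'
from h import *
np.set_printoptions(precision=4,suppress=True)
d=np.load('top.npy')
A=lambda x,y:(145+x/6-.4,230+y/6-.4); B=lambda x,y:(290+x/6-.4,230+y/6-.4)
for k,q,h in [('redpiv',A(495,222),.055),('redline',A(483,172),.063),('grpiv',A(190,258),.055),('grline',A(170,210),.063),('yelline',A(328,190),.063),
 ('tpTL',A(93,155),.04),('tpTR',A(580,100),.04),('tpBL',A(110,377),.04),('tpBR',A(600,316),.04),
 ('blue',B(390,321),.041),('grey',B(503,335),.041),('orange',B(616,350),.041),('weight',B(75,410),.05),('bottle',B(112,25),.1)]:
    u,v=q; print(k,ray('top',u,v,h),pt('top',d,round(u),round(v),1))
E
```

```text
redpiv [0.5105 0.1437 0.055 ] [0.5097 0.1441 0.0538]
redline [0.5281 0.1473 0.063 ] [0.5286 0.1473 0.0641]
grpiv [0.4958 0.2532 0.055 ] [0.4949 0.2542 0.0535]
grline [0.5126 0.259  0.063 ] [0.5117 0.259  0.0622]
yelline [0.5207 0.2027 0.063 ] [0.5213 0.2035 0.0623]
tpTL [0.5335 0.2953 0.04  ] [0.5344 0.2953 0.0406]
tpTR [0.5568 0.1168 0.04  ] [0.5574 0.1174 0.0402]
tpBL [0.4525 0.2844 0.04  ] [0.4535 0.2844 0.0397]
tpBR [0.4774 0.1067 0.04  ] [0.478  0.1057 0.0408]
blue [ 0.4794 -0.1355  0.041 ] [ 0.4796 -0.1362  0.0425]
grey [ 0.4749 -0.1771  0.041 ] [ 0.4759 -0.1761  0.0411]
orange [ 0.4701 -0.2186  0.041 ] [ 0.47  -0.218  0.041]
weight [ 0.4454 -0.0206  0.05  ] [ 0.4453 -0.0204  0.0518]
bottle [ 0.5799 -0.0319  0.1   ] [ 0.5794 -0.0313  0.1001]
```

```bash
cat > go.py <<'E'
import sys
from h import *
from scipy.spatial.transform import Rotation as R
x,y,z,yaw=map(float,sys.argv[1:5])
o=env.get_obs();r=R.from_euler('xyz',o['tool_rot'],degrees=True)
print('t',o['time_s'],'pos',o['tool_pos'].round(4),o['tool_rot'].round(2),'F',o['force'].round(1),'w',o['grip_width'])
print('units',(r.inv().apply(np.array([x,y,z])-o['tool_pos'])/.04).round(3),'turn',(-((yaw-o['tool_rot'][2]+180)%360-180)/10).__round__(3))
E
python3 go.py .5295 .1476 .2 187.7
```

```text
t 0.1 pos [0.2754 0.5882 0.2216] [-1.7990e+02  1.0000e-02  1.5492e+02] F [ 0.4 -0.1  0. ] w 0.08711263028056769
units [-10.423  -7.283   0.553] turn -3.278
```

Request:
drive_tool(
  moves=[-1.1,-0.75,0.05,-0.66,40,-2.2,-1.5,0.1,-1.32,0,-3.3,-2.3,0.15,-1.98,0,-4.4,-3.1,0.2,-2.64,0,-5.5,-3.8,0.25,-3.28,0],
)

```text
time_s: 0.72
tool_pos: [0.4109, 0.3558, 0.2122]
tool_rot: [-180.0, -0.0, -172.1]
force: [1.0, 0.5, 0.5]
grip_width: 0.045
grasp_force: 0.0
```

```bash
python3 go.py .5295 .1476 .11 187.7
```

```text
t 0.725 pos [0.4109 0.3558 0.2122] [-1.7999e+02 -2.0000e-02 -1.7209e+02] F [1.  0.5 0.5] w 0.04498606462832408
units [-2.22  -5.562  2.556] turn 0.021
```

Request:
drive_tool(
  moves=[-0.5,-1.2,0.3,0,0,-1.0,-2.5,0.7,0,0,-1.6,-3.9,1.2,0,0,-2.1,-5.2,1.8,0,0,-2.2,-5.5,2.4,0,0],
)

```text
time_s: 1.35
tool_pos: [0.5288, 0.1462, 0.1157]
tool_rot: [-179.9, 0.0, -172.7]
force: [-0.1, 0.5, -0.6]
grip_width: 0.0016
grasp_force: 0.0
```

Request:
drive_tool(
  moves=[0,0,0,0,0,0,0,0,0,0],
)

```text
time_s: 1.6
tool_pos: [0.527, 0.1532, 0.1172]
tool_rot: [180.0, 0.0, -172.2]
force: [0.4, -0.1, -0.2]
grip_width: 0.0004
grasp_force: 0.0
```

```bash
python3 go.py .5295 .1476 .07 187.7; python3 - <<'E'
from h import *
p,d=env.read_camera('top');q,_=env.read_camera('side')
a=cv2.resize(p[210:310,145:265],None,fx=3.3,fy=4.5,interpolation=2);b=cv2.resize(q[90:220,240:345],None,fx=3.7,fy=450/130,interpolation=2)
cv2.imwrite('pics/c.png',np.hstack([a,b])[:,:,::-1])
E
```

```text
t 1.6 pos [0.527  0.1532 0.1172] [ 1.7995e+02  3.0000e-02 -1.7218e+02] F [ 0.4 -0.1 -0.2] w 0.0004370217436649367
units [-0.043 -0.148  1.18 ] turn 0.012
```

View pics/c.png

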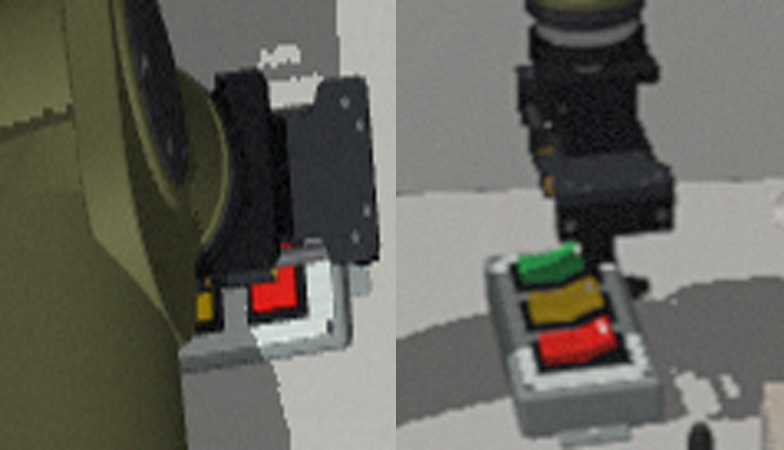

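Request:
drive_tool(
  moves=[-0.04,-0.15,0.4,0,0,-0.04,-0.15,0.8,0,0,-0.04,-0.15,1.1,0,0,-0.04,-0.15,1.1,0,0],
)

```text
time_s: 2.2
tool_pos: [0.5283, 0.1456, 0.0709]
tool_rot: [-180.0, -0.2, -172.3]
force: [-0.7, -0.1, -0.0]
grip_width: 0.0007
grasp_force: 0.0
```

```bash
python3 go.py .5295 .1476 .055 187.7; python3 - <<'E'
from h import *
q,_=env.read_camera('side');o=env.get_obs()
m=env.camera_model('side');uv=cv2.projectPoints(o['tool_pos'].reshape(1,3),np.array(m['rvec'],float),np.array(m['tvec'],float),np.array(m['K']),None)[0].ravel();print(uv)
b=cv2.resize(q[130:230,240:345],None,fx=6,fy=6,interpolation=2)
cv2.imwrite('pics/d.png',b[:,:,::-1])
E
```

```text
t 2.2 pos [0.5283 0.1456 0.0709] [-1.7996e+02 -1.7000e-01 -1.7228e+02] F [-0.7 -0.1 -0. ] w 0.0007345094077591765
units [-0.037  0.047  0.397] turn 0.002
[295.56480119 181.11149349]
```

View pics/d.png

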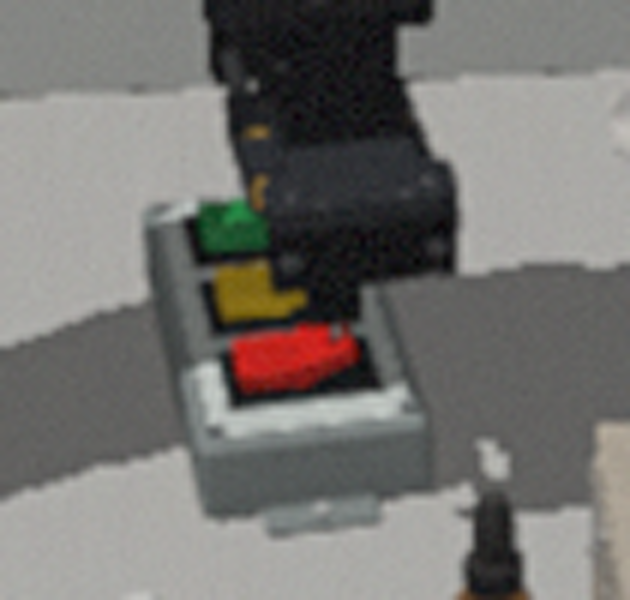

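The tip stands just above the red rocker's white-line end (about pixel (335,325) in the crop). Next I press it.

Request:
drive_tool(
  moves=[0,0,0.15,0,0,0,0,0.3,0,0,0,0,0.42,0,0,0,0,0.42,0,0],
)

```text
time_s: 2.75
tool_pos: [0.5292, 0.1458, 0.0554]
tool_rot: [-180.0, -0.0, -172.3]
force: [-0.2, 0.4, 0.5]
grip_width: 0.0003
grasp_force: 0.5
```

Request:
drive_tool(
  moves=[0,0,0.06,0,0,0,0,0.1,0,0,0,0,0.1,0,0],
)

```text
time_s: 3.12
tool_pos: [0.5294, 0.1458, 0.055]
tool_rot: [180.0, -0.0, -172.3]
force: [-7.4, -1.9, 23.0]
grip_width: 0.0007
grasp_force: 11.2
```

Request:
drive_tool(
  moves=[0,0,-0.7,0,0,0,0,-1.4,0,0,0,0,-1.4,0,0,0,0,-1.4,0,0],
)

```text
time_s: 3.62
tool_pos: [0.5285, 0.1456, 0.1066]
tool_rot: [-180.0, -0.1, -172.3]
force: [-0.1, -0.9, -0.9]
grip_width: 0.0004
grasp_force: 0.0
```

```bash
python3 go.py .5144 .2586 .105 187.7
```

```text
t 3.625 pos [0.5285 0.1456 0.1066] [-1.7998e+02 -1.3000e-01 -1.7228e+02] F [-0.1 -0.9 -0.9] w 0.00041933022658353176
units [-0.031  2.846  0.04 ] turn 0.002
```

Request:
drive_tool(
  moves=[0,0.9,0,0,0,-0.02,1.9,0,0,0,-0.03,2.84,0,0,0,-0.03,2.84,0,0,0,-0.03,2.84,0.4,0,0],
)

```text
time_s: 4.25
tool_pos: [0.5159, 0.2579, 0.0911]
tool_rot: [-180.0, 0.0, -172.3]
force: [0.6, -0.6, 0.4]
grip_width: 0.0002
grasp_force: 0.0
```

```bash
python3 go.py .5144 .2586 .0535 187.7; python3 - <<'E'
from h import *
q,_=env.read_camera('side')
cv2.imwrite('pics/e.png',cv2.resize(q[130:230,240:345],None,fx=6,fy=6,interpolation=2)[:,:,::-1])
E
```

```text
t 4.25 pos [0.5159 0.2579 0.0911] [-1.7997e+02  3.0000e-02 -1.7229e+02] F [ 0.6 -0.6  0.4] w 0.0001776929885811286
units [0.034 0.022 0.939] turn 0.001
```

View pics/e.png

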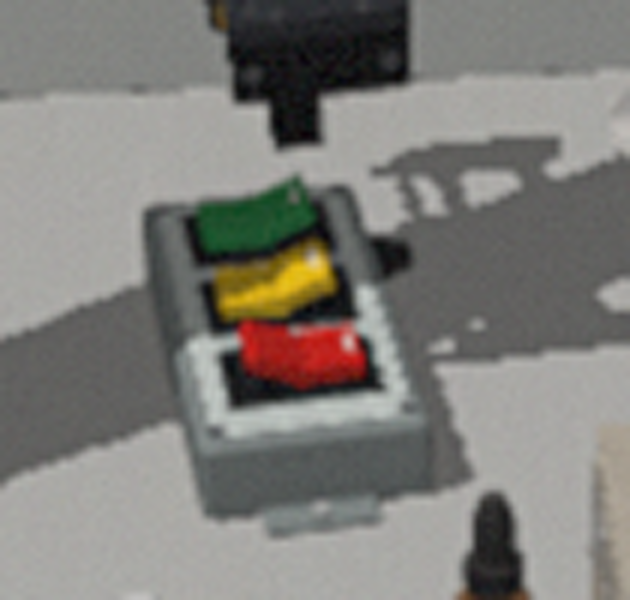

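The red rocker is now tipped to its white-line end (345,350), so it is on. Yellow and green are still off, and the tip hangs above green's ON end.

Request:
drive_tool(
  moves=[0.03,0.02,0.35,0,0,0.03,0.02,0.65,0,0,0.03,0.02,0.8,0,0,0.03,0.02,0.94,0,0,0.03,0.02,0.98,0,0],
)

```text
time_s: 4.92
tool_pos: [0.5154, 0.2592, 0.055]
tool_rot: [180.0, 0.1, -172.3]
force: [-3.1, -3.5, 19.9]
grip_width: 0.0008
grasp_force: 9.9
```

Request:
drive_tool(
  moves=[0,0,0,0,0,0,0,-0.8,0,0,0,0,-1.7,0,0,0,0,-2.4,0,0,0,0,-2.4,0,0],
)

```text
time_s: 5.55
tool_pos: [0.5151, 0.2601, 0.1507]
tool_rot: [179.9, 0.2, -172.3]
force: [-0.7, 0.2, -0.8]
grip_width: 0.0004
grasp_force: 0.0
```

```bash
python3 go.py .4792 -.1357 .15 173.6
```

```text
t 5.55 pos [0.5151 0.2601 0.1507] [ 179.89    0.2  -172.27] F [-0.7  0.2 -0.8] w 0.00044775604058014515
units [ 2.221e+00 -9.684e+00 -8.000e-03] turn 1.413
```

Request:
drive_tool(
  moves=[0.3,-1.3,0,0.2,0,0.6,-2.6,0,0.5,0,0.9,-3.9,0,0.8,0,1.2,-5.2,0,1.1,0,1.5,-6.5,0,1.4,0],
)

```text
time_s: 6.18
tool_pos: [0.4881, -0.008, 0.147]
tool_rot: [-180.0, -0.1, 173.6]
force: [-0.4, 0.2, 1.0]
grip_width: 0.0008
grasp_force: 0.0
```

```bash
python3 go.py .4792 -.1357 .1 173.6
```

```text
t 6.175 pos [ 0.4881 -0.008   0.147 ] [-1.7999e+02 -1.4000e-01  1.7364e+02] F [-0.4  0.2  1. ] w 0.000827686787611481
units [-0.135 -3.198  1.176] turn 0.004
```

Request:
drive_tool(
  moves=[-0.05,-1.1,0,0,0,-0.1,-2.2,0,0,0,-0.13,-3.1,0.5,0,0,-0.13,-3.1,1.4,0,0,-0.13,-3.1,1.8,0,0],
)

```text
time_s: 6.8
tool_pos: [0.4787, -0.13, 0.0736]
tool_rot: [180.0, -0.3, 173.7]
force: [0.2, -0.3, 0.4]
grip_width: 0.0005
grasp_force: 0.0
```

Request:
drive_tool(
  moves=[0,0,0,0,0],
)

```text
time_s: 6.92
tool_pos: [0.4798, -0.1294, 0.0749]
tool_rot: [-180.0, -0.2, 173.8]
force: [-0.4, -0.5, -0.3]
grip_width: 0.0004
grasp_force: 0.0
```

```bash
python3 go.py .4792 -.1357 .041 173.6; python3 - <<'E'
from h import *
q,_=env.read_camera('side')
cv2.imwrite('pics/f.png',cv2.resize(q[150:325,235:345],None,fx=3.4,fy=3.4,interpolation=2)[:,:,::-1])
E
```

```text
t 6.925 pos [ 0.4798 -0.1294  0.0749] [-180.     -0.23  173.77] F [-0.4 -0.5 -0.3] w 0.0004329164701840044
units [-0.005 -0.158  0.849] turn 0.017
```

View pics/f.png

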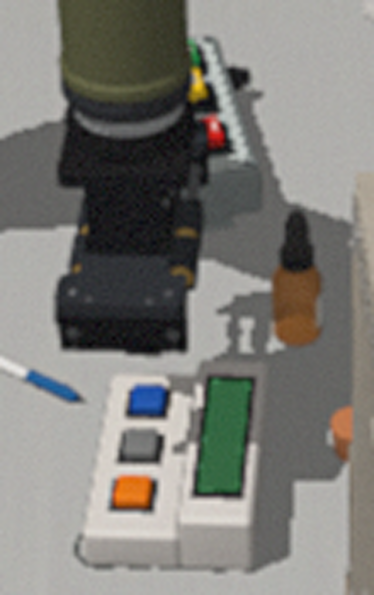

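Request:
drive_tool(
  moves=[0,-0.14,0.3,0,0,0,-0.14,0.6,0,0,0,-0.14,0.78,0,0,0,-0.14,0.78,0,0],
)

```text
time_s: 7.48
tool_pos: [0.4801, -0.1357, 0.0446]
tool_rot: [-180.0, -0.1, 173.7]
force: [0.0, 0.8, 0.9]
grip_width: 0.0004
grasp_force: 0.0
```

```bash
python3 go.py .4792 -.1357 .035 173.6
```

```text
t 7.475 pos [ 0.4801 -0.1357  0.0446] [-1.8000e+02 -8.0000e-02  1.7372e+02] F [0.  0.8 0.9] w 0.0004014541148172424
units [ 0.021 -0.002  0.241] turn 0.012
```

Request:
drive_tool(
  moves=[0.02,0,0.08,0,0,0.02,0,0.14,0,0,0.02,0,0.2,0,0,0.02,0,0.24,0,0,0.02,0,0.24,0,0],
)

```text
time_s: 8.1
tool_pos: [0.4801, -0.1358, 0.036]
tool_rot: [180.0, 0.0, 173.7]
force: [-1.6, 0.1, 4.0]
grip_width: 0.0011
grasp_force: 2.1
```

Request:
drive_tool(
  moves=[0,0,0.03,0,0,0,0,0.05,0,0,0,0,0.05,0,0],
)

```text
time_s: 8.48
tool_pos: [0.4801, -0.1358, 0.0352]
tool_rot: [180.0, 0.0, 173.7]
force: [-4.0, 0.9, 15.5]
grip_width: 0.0003
grasp_force: 7.6
```

The key is at its stop: 15 N at z = 35 mm. Now I lift straight off.

Request:
drive_tool(
  moves=[0,0,-0.5,0,0,0,0,-1.5,0,0,0,0,-2.5,0,0,0,0,-3.5,0,0,0,0,-3.5,0,0],
)

```text
time_s: 9.1
tool_pos: [0.482, -0.1363, 0.1766]
tool_rot: [180.0, 0.4, 173.7]
force: [-0.1, -0.1, -0.7]
grip_width: 0.0006
grasp_force: 0.0
```

```bash
python3 - <<'E'
from h import *
q,_=env.read_camera('side')
cv2.imwrite('pics/g.png',cv2.resize(q[150:325,235:345],None,fx=3.4,fy=3.4,interpolation=2)[:,:,::-1])
E
```

```text
(no output)
```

View pics/g.png

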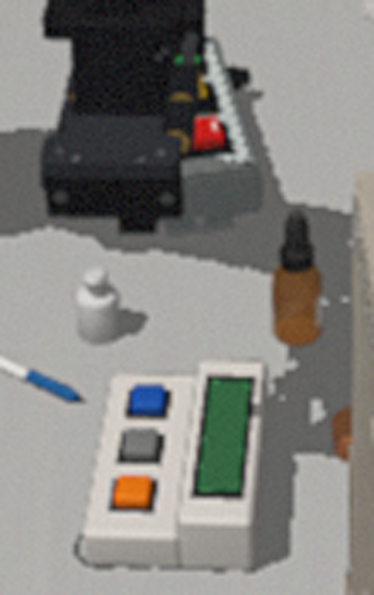

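The keypad is where it was, with the blue key up at (148,400). The weight and the bottle are still standing and the tool is clear, so I hand in.

```bash
python3 -c "
from cell import env
print(env.sign_off())"
```

```text
the job is handed in; nothing more can be done
None
```

I pressed the red rocker, then the green one, to their stops, then pressed the blue key right down and let it come up; the job was handed in at about 9 s, but sign-off gave no verdict. The last picture showed the keypad in place and the weight and bottle between the box and keypad standing; I confirmed red on by camera, green only by force at its stop.

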